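Tip the tube sample onto the test zone and start the tester

TASK

Without gripping or lifting it, push the standing steel tube near its top with the fingertips so that it topples where it stands and comes to lie flat on its broad face within the yellow outline on the black pad (touching the yellow line is fine). Then, with the tube lying still there, press the green button all the way down and let it go. Do not press the red button, and leave everything else on the bench where it is.

Things in the scene. Friction and masses are not known exactly. Their poses are not given: they have to be found in the camera images.
- tube: bare steel rectangular tube standing on end on the black pad; 60 (its x) by 40 (its y) by 140 mm tall (its z), open ends, 0.3 to 0.65 kg. Origin: centre of its foot end; z runs from foot to head. Broad faces look to +y and -y. Pushed slowly on a broad face near the head it tips over its foot edge, falls by itself beyond about 16 degrees and lies about where that edge stood; pushed low it may slide.
- foot_a (a point): corner of the tube's mid-plane at its foot end: at x = -30 mm, y = 0, z = 0 mm in the tube's frame
- foot_b (a point): corner of the tube's mid-plane at its foot end: at x = 30 mm, y = 0, z = 0 mm in the tube's frame
- head_a (a point): corner of the tube's mid-plane at its head end: at x = -30 mm, y = 0, z = 140 mm in the tube's frame
- head_b (a point): corner of the tube's mid-plane at its head end: at x = 30 mm, y = 0, z = 140 mm in the tube's frame
- bed: fixed black rubber pad, 130 mm (its x) by 410 mm (its y), 10 mm thick; origin: centre of its underside, on the bench. The tube starts near its middle, broad faces within about 6 degrees of facing along the pad's y; the yellow outline is on one half of the pad's length, the red one on the other.
- yellow_frame: yellow painted rectangle outline on the pad, flat, the target zone: 116 mm (its x, across the pad) by 196 mm (its y, along the pad) over the outside of its 8 mm wide lines. Origin: its centre, on the pad's top. It lies on either side of the tube, its centre about 98 mm from the pad's centre along the pad's +y or -y.
- red_frame: red painted outline of the same size on the other half of the pad: the wrong zone. Origin: its centre, on the pad's top
- start (a joint): green push button: 0 when up, 0.006 m fully down; springs back; about 5 N presses it fully
- start_top (a point): centre of the top of the green button (30 mm diameter), on the grey push-button station: a fixed box 110 by 60 mm, 45 mm tall, which stands to the left or the right of the pad, turned any way; pressed straight down
- stop (a joint): red push button: 0 when up, 0.006 m fully down; not to be pressed
- stop_top (a point): centre of the top of the red button (30 mm diameter), 56 mm from the green one on the same box
- tray: bystander, fixed: blue parts tray, 120 by 90 mm, 35 mm tall, on the other side of the pad from the station; origin under its centre
- bushing: bystander, loose: plain brass bushing standing on end, 38 mm diameter, 32 mm tall; leave it alone
- bolt: bystander, loose: steel hex bolt standing on its head, 36 mm across flats, 58 mm tall; leave it alone
- mug: bystander, loose: white mug, 76 mm diameter, 85 mm tall, with a handle; leave it alone
- can: bystander, loose: green can, 60 mm diameter, 130 mm tall; leave it alone
- screwdriver: bystander, loose: screwdriver lying on the bench, orange handle; leave it alone
- pliers: bystander, loose: steel locking pliers lying flat, 170 mm long, 14 mm tall; leave it alone
Mind the look-alikes: they are no part of the job. Of the things like the tube, leave any that is brown; of the rest the smaller one is meant.

How it is judged:
By the outcome, as a careful person would: the job done as asked, in the order asked, and still so for the second after the job is handed in, with the robot touching nothing.
It also fails if it takes over 42 s, if anything falls off the work surface, if the arm or the gripper's body presses on something with over 40 N, if the wrist force passes 120 N, or if a joint passes its speed limit or range.

ROBOT

A 6-joint arm with a two-finger parallel gripper is mounted at the origin on the work surface. World frame = base frame: x ahead of the robot, y to its left, z up, the work surface at z = 0. Lengths are in m, angles in rad, forces in N, time in s.
With the tool pointing down it reaches from about 0.375 to 0.9 m from the base axis. Payload 3.1 kg.
Tool frame: the origin (TCP) lies between the finger pads; the fingertips stand 25 mm ahead of it and the grasp point (between the pads) lies 6 mm ahead of it; x points along the fingers, y is the direction in which the jaws open and shut, and the axes are right-handed (so a half turn about x gives the same grasp; the last joint's range is limited). The gripper opens to 85 mm and grips with 20 to 120 N. Pads are 22 mm wide; open, the fingers measure 114 mm over their backs; the gripper's body (76 mm by 85 mm) begins 54 mm behind the grasp point. The pads swing forward as they close: fully open they stand 13 mm farther back than shut.
Start: joints at [-1.397, 0.527, 1.433, -0, 1.181, -0.178], TCP at [0.215, -0.587, 0.222] pointing down, gripper open.
Joint ranges: [-3.08, 3.08], [-0.75, 2.2], [0.22, 2.44], [-1.43, 4.57], [0, 2.65], [-2.85, 2.85]. Speed limits (rad/s): [2.79, 2.79, 3.14, 3.14, 3.14, 3.14].

INTERFACE

Orientations are given as a unit quaternion [x, y, z, w].
In Python, from station import manip, viewer, workorder gives the robot as it stands.
- The arm moves only by the shell command python3 -m crank 'ROWS' [FORCE]. ROWS is JSON, one flat list of numbers, 5 for each row, row after row: the opening, from 0 (shut) to 1 (fully open), then the shift along the world's x, y, z in mm, then the turn about the world's z in rad. A call has 1 to 10 rows; each row is the pose to reach, as a shift and turn from the pose commanded when the call began; what a row does not reach only later rows make up. A row lasts 1/8 s, in which the tool goes at most 62.5 mm and 10.7 degrees, less where a joint would pass 70% of its speed; a pose out of reach is approached as far as the arm can. A call with a gripper value outside its range is refused whole. The fingers move at their own pace and stop on an object; FORCE is the grip in N (left out, the last holds). Time passes only in rows, so rows that repeat a pose let the fingers close. It gives the time, the measured TCP pose, the force and the opening at its end, in the units of the state.
- manip.sense(): the state, without advancing time (a new reading comes with each control period).
- viewer.snapshot(name): name is "scene" or "top" or "wrist"; returns a dict with "img" (384x512x3 uint8, red, green, blue), "range_z" (384x512 float32, m along the optical axis (not along the pixel's ray), 0 where there is no reading), "fx", "fy", "cx", "cy" (pixels), "origin" and "attitude" of the camera in the world. Camera axes: x right, y down, z forward; pixel columns grow to the right and rows downward; lengths in m; the calibration is good to about 2 mm. The wrist camera is an equidistant fisheye: a pixel r from the principal point sees the ray r / f radians off the axis. A picture is of the moment at which its call begins.
- workorder.sign_off(): hands the job in, once; it reports no verdict.
The state is a dict: "t": time; "q": joint angles; "qd": joint speeds; "tau": joint torques, N m; "tcp_pos": TCP position; "tool_rot": TCP orientation; "force": force on the tool from outside, world axes, zero at the start; "ft_torque": the same for the moment, N m; "finger_gap": opening from 0.0 (shut) to 1.0 (fully open).
Only numpy, scipy, OpenCV 4.12 (cv2) and the standard library are available. Lean on these libraries where they do the work, as an engineer would, in place of code of your own. Each camera call takes 0.05 s, during which the arm holds its last target.

## Working session

There is one attempt and no reset: what is moved stays moved. The work goes in short steps, Python scripts to look and compute and a shell command to move; the robot and the scene stay as the last step left them, time stands still between calls to the robot, and variables do not carry over. Pictures are saved under pics/ and viewed, and the job is handed in when it is done.

```bash
ls; mkdir -p pics; cat > h.py <<'E'
import numpy as np,cv2
from station import manip, viewer, workorder
from scipy.spatial.transform import Rotation as R
def rot(a):
    a=np.array(a,float)
    return a if a.shape==(3,3) else R.from_quat(a).as_matrix()
def snap(n,save=None):
    s=viewer.snapshot(n)
    if save: cv2.imwrite('pics/'+save,s['img'][:,:,::-1]); np.savez('pics/'+save[:-4]+'.npz',**{k:np.array(v) for k,v in s.items()})
    return s
def cloud(s):
    z=np.array(s['range_z']);v,u=np.mgrid[:z.shape[0],:z.shape[1]]
    P=np.stack([(u-s['cx'])/s['fx']*z,(v-s['cy'])/s['fy']*z,z],-1)
    W=P@rot(s['attitude']).T+np.array(s['origin']); W[z==0]=np.nan
    return W
E
python3 - <<'E'
from h import *
for n in ['scene','top']:
    s=snap(n,n+'0.png'); print(n,s['fx'],s['cx'],s['cy'],s['origin'],s['attitude'])
print(manip.sense())
E
```

```text
pics
scene 408.12621267995877 258.04655244084256 189.1761420762132 [1.24809996 0.47311272 0.72444553] [ 0.40772693  0.78403489 -0.41090601 -0.22406313]
top 356.35244366927753 258.73576123501226 190.56938764487376 [ 0.34702695 -0.06874637  1.2206948 ] [-0.70436653  0.70645185 -0.04498154  0.05263311]
{'t': 0.1, 'q': array([-1.39750912e+00,  5.28392879e-01,  1.43378971e+00,  1.73910497e-05,
        1.18140609e+00, -1.78488231e-01]), 'qd': array([ 0.00019075, -0.00117664, -0.00456982, -0.00075095, -0.00065972,
        0.00033511]), 'tau': array([ 4.43600438e-04, -4.43304420e+01, -1.78586644e+01, -1.74481825e-04,
        3.92422633e-03,  3.24300049e-05]), 'tcp_pos': array([ 0.21527485, -0.58604042,  0.22111446]), 'tool_rot': array([ 0.69620483,  0.12443444, -0.69618979,  0.12302307]), 'force': array([ 0.18394307, -0.45041987,  0.0421767 ]), 'ft_torque': array([-0.05333488,  0.01367227, -0.03374307]), 'finger_gap': 1.000351434608101}
```

View pics/scene0.png

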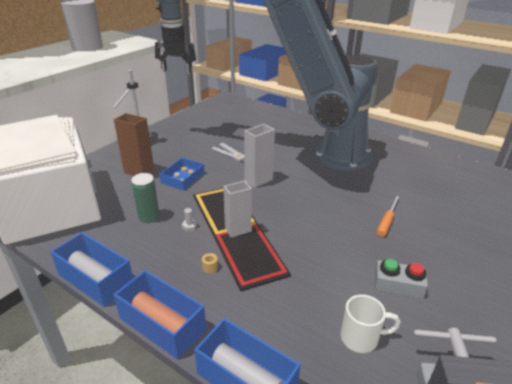

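View pics/top0.png

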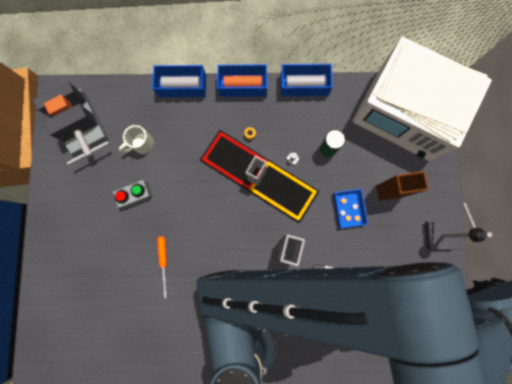

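Tube candidates in the top picture are the steel tube on the pad at (256,168), a larger steel tube off the pad at (292,250), and a brown one at (402,185). By the description it's the smaller steel one on the pad. I'll measure it and check a close crop.

```bash
cat > m.py <<'E'
from h import *
s=dict(np.load('pics/top0.npz')); W=cloud(s); im=s['img']; hsv=cv2.cvtColor(im,cv2.COLOR_RGB2HSV)
def rect(m,name):
    P=W[m]; P=P[~np.isnan(P[:,0])]
    r=cv2.minAreaRect((P[:,:2]*1000).astype(np.float32)); print(name,len(P),np.round(r[0],1),np.round(r[1],1),round(r[2],1),'z',np.round(np.nanpercentile(P[:,2],[5,50,95])*1000,1))
    return r
vv,uu=np.mgrid[:384,:512]
def box(u0,v0,u1,v1): return (uu>=u0)&(uu<=u1)&(vv>=v0)&(vv<=v1)
X,Y,Z=W[...,0],W[...,1],W[...,2]
sat=hsv[...,1]>120; h=hsv[...,0]
pad=box(195,125,325,225)
rect(pad&sat&(h>18)&(h<35)&(Z<.02)&(Z>.0)&(uu>245)&(vv>150),'yellow')
rect(pad&sat&((h<8)|(h>172))&(Z<.02),'red')
rect(pad&(Z>.12)&(Z<.17)&(uu<280)&(uu>235),'tube top')
rect(box(270,225,315,275)&(Z>.12),'other top')
rect(box(370,165,435,205)&(Z>.12),'brown top')
st=box(108,175,155,212)
rect(st&(Z>.03),'station')
rect(st&sat&(h>45)&(h<85)&(Z>.04),'green'); rect(st&sat&((h<8)|(h>172))&(Z>.04),'red b')
rect(box(120,120,156,160)&(Z>.03),'mug'); rect(box(318,125,350,160)&(Z>.1),'can'); rect(box(284,148,304,168)&(Z>.02),'bolt');rect(box(240,124,260,142)&(Z>.015),'bush'); rect(box(330,185,370,232)&(Z>.02),'tray')
c=cv2.resize(im[120:280,190:350],None,fx=4,fy=4,interpolation=cv2.INTER_CUBIC)[:600]
cv2.imwrite('pics/crop0.png',c[:,:,::-1])
E
python3 m.py
```

```text
yellow 757 [ 515.4 -140. ] [200.9 125.7] 57.4 z [ 7.8 11.5 15.1]
red 691 [625.   31.4] [197.6 125.3] 57.4 z [ 7.3 11.4 15.3]
tube top 137 [569.1 -48.1] [40.2 60.8] 61.4 z [122.9 146.5 153.8]
other top 536 [ 316.3 -135. ] [84.8 92.5] 75.2 z [136.4 509.  636.8]
brown top 588 [ 513.4 -502.5] [55.9 87.1] 7.8 z [125.9 171.1 196.7]
station 618 [502.4 373.8] [ 60.6 112.5] 21.1 z [39.8 51.1 69.1]
green 85 [513.5 347.8] [30.8 30.3] 90.0 z [56.5 66.7 70.5]
red b 103 [492.3 399.6] [38.2 33.7] 53.1 z [56.2 65.2 70.6]
mug 424 [676.3 359.1] [76.1 99. ] 66.6 z [33.8 66.2 87.4]
can 309 [ 659.9 -294.6] [56.5 56. ] 86.2 z [108.9 130.3 133.9]
bolt 42 [ 626.6 -171.7] [16.8 19.1] 1.6 z [27.3 57.1 61.1]
bush 79 [713.5 -22.8] [35.3 34.8] 0.1 z [19.  31.6 37.2]
tray 206 [ 453.3 -361.6] [120.2  91.7] 7.8 z [21.7 34.6 38.9]
```

View pics/crop0.png

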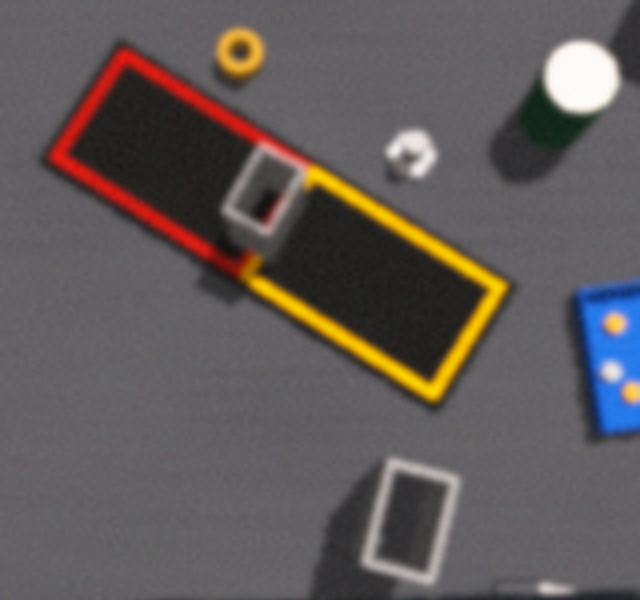

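```bash
python3 - <<'E'
from h import *
st=manip.sense(); M=rot(st['tool_rot']); print(M.round(3)); y=M[:,1]
print('jaw angle',np.degrees(np.arctan2(y[1],y[0])))
t=np.radians(61.4-90); a=np.arctan2(y[1],y[0])
for k in (-1,0,1): print('turn',t+k*np.pi-a)
f=-np.array([np.cos(np.radians(61.4)),np.sin(np.radians(61.4))])
for d in (75,20,-20): print(d,'shift',np.array([569.1,-48.1])-f*d-1000*st['tcp_pos'][:2], )
s=dict(np.load('pics/top0.npz')); W=cloud(s)
print(W[246:256:3,288:298:3].round(3)[...,2]); 
P=W[230:275,275:312].reshape(-1,3);P=P[(P[:,2]>.1)&(P[:,2]<.25)]; print(P.min(0),P.max(0))
P=W[184:196,132:143].reshape(-1,3); print(np.nanmedian(P,0))
E
```

```text
[[-0.     0.345 -0.939]
 [ 0.002 -0.939 -0.345]
 [-1.    -0.002 -0.   ]]
jaw angle -69.84511058971125
turn -2.4217296734501517
turn 0.7198629801396415
turn 3.8614556337294346
75 shift [389.72703928 603.78914807]
20 shift [363.39898709 555.50008442]
-20 shift [344.25131277 520.3807654 ]
[[0.004 0.002 0.004 0.072]
 [0.003 0.001 0.001 0.096]
 [0.001 0.002 0.017 0.115]
 [0.001 0.001 0.049 0.136]]
[ 0.27650691 -0.1877859   0.10002011] [ 0.3626295  -0.11832891  0.1866197 ]
[0.51236437 0.34331582 0.06117755]
```

```bash
python3 -m crank '[0.3,0,0,50,0, 0.3,0,0,100,0, 0.3,30,46,100,0.1, 0.3,60,92,100,0.2, 0.3,90,138,100,0.3, 0.3,120,185,100,0.4, 0.3,155,240,100,0.5, 0.3,190,295,100,0.6, 0.3,225,350,100,0.72, 0.3,255,400,100,0.72]' 40
```

```text
t: 1.35
tcp_pos: [0.469, -0.1881, 0.3218]
tool_rot: [-0.608, -0.361, 0.608, -0.361]
force: [0.4, -0.6, 0.7]
finger_gap: 0.297
```

```bash
python3 -m crank '[0.3,30,46,0,0, 0.3,60,92,0,0, 0.3,90,138,0,0, 0.3,120,182,0,0, 0.3,135,205,0,0, 0.3,135,205,-50,0, 0.3,135,205,-100,0, 0.3,135,205,-145,0, 0.3,135,205,-172,0, 0.3,135,205,-172,0]'; python3 - <<'E'
from h import *
snap('scene','scene1.png');snap('top','top1.png')
print(manip.sense()['tcp_pos'],rot(manip.sense()['tool_rot'])[:,1])
a=cv2.imread('pics/scene1.png')[120:300,150:330];b=cv2.imread('pics/top1.png')[110:240,180:340]
a=cv2.resize(a,(400,400));b=cv2.resize(b,(400,325)); b=cv2.copyMakeBorder(b,0,75,0,0,cv2.BORDER_CONSTANT)
cv2.imwrite('pics/v1.png',np.hstack([a,b]))
E
```

```text
t: 2.6
tcp_pos: [0.6011, 0.0153, 0.1473]
tool_rot: [-0.606, -0.363, 0.61, -0.359]
force: [-0.5, -0.1, 0.4]
finger_gap: 0.303
[0.60386186 0.01493747 0.15046959] [ 8.78067440e-01 -4.78536567e-01  5.69706132e-04]
```

View pics/v1.png

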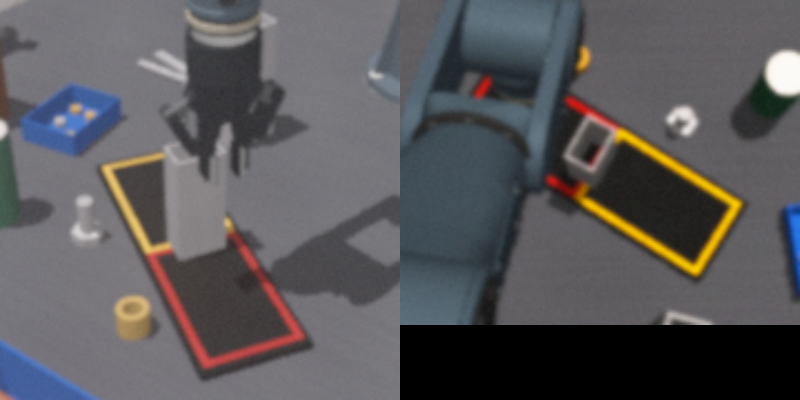

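The picture shows the closed-up fingers on the red side of the tube (crop, about (220,160)), with their tips just below its head. The tube is still upright and the yellow zone is beyond it. Pushing slowly along the face normal.

```bash
python3 -m crank '[0.3,-7,-13,0,0, 0.3,-14,-26,0,0, 0.3,-17,-31,0,0, 0.3,-19,-35,0,0, 0.3,-22,-40,0,0, 0.3,-24,-44,0,0, 0.3,-26,-48,0,0, 0.3,-29,-53,0,0]'; python3 - <<'E'
from h import *
snap('scene','scene2.png');snap('top','top2.png')
a=cv2.imread('pics/scene2.png')[120:300,150:330];b=cv2.imread('pics/top2.png')[110:240,180:340]
a=cv2.resize(a,(400,400));b=cv2.resize(b,(400,325)); b=cv2.copyMakeBorder(b,0,75,0,0,cv2.BORDER_CONSTANT)
cv2.imwrite('pics/v2.png',np.hstack([a,b]))
E
```

```text
t: 3.7
tcp_pos: [0.5743, -0.0381, 0.1499]
tool_rot: [-0.608, -0.361, 0.608, -0.361]
force: [0.3, 0.7, 0.1]
finger_gap: 0.3
```

View pics/v2.png

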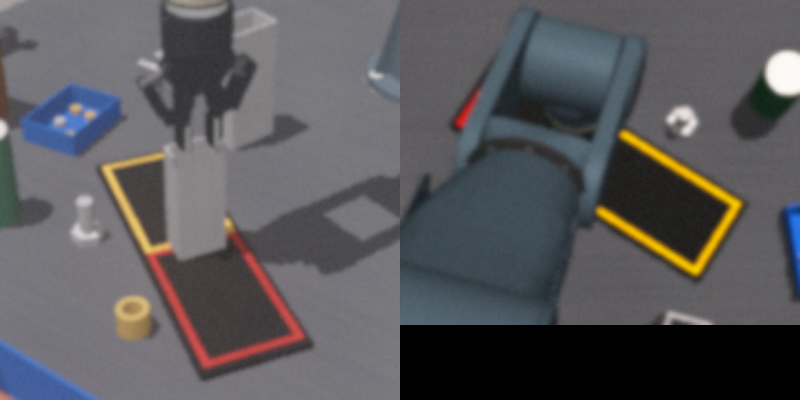

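```bash
python3 - <<'E'
from h import *
w=snap('wrist','wrist2.png')
a=cv2.imread('pics/scene2.png')[150:245,200:280]
cv2.imwrite('pics/v3.png',np.hstack([cv2.resize(a,(400,475),interpolation=cv2.INTER_CUBIC),cv2.resize(cv2.imread('pics/wrist2.png'),(400,475))]))
s=dict(np.load('pics/scene2.npz'));W=cloud(s)
for v in range(172,200,3): print(v,[tuple((W[v,u]*1000).round().astype(int)) if W[v,u,0]==W[v,u,0] else None for u in range(224,256,5)])
E
```

```text
172 [(np.int64(620), np.int64(-46), np.int64(220)), (np.int64(603), np.int64(-45), np.int64(212)), (np.int64(595), np.int64(-36), np.int64(212)), (np.int64(313), np.int64(-234), np.int64(-2)), (np.int64(563), np.int64(-30), np.int64(197)), (np.int64(563), np.int64(-15), np.int64(203)), (np.int64(357), np.int64(-143), np.int64(53))]
175 [(np.int64(619), np.int64(-48), np.int64(211)), (np.int64(602), np.int64(-46), np.int64(203)), (np.int64(597), np.int64(-35), np.int64(204)), (np.int64(330), np.int64(-222), np.int64(-1)), (np.int64(561), np.int64(-31), np.int64(188)), (np.int64(556), np.int64(-20), np.int64(189)), (np.int64(362), np.int64(-139), np.int64(46))]
178 [(np.int64(375), np.int64(-249), np.int64(0)), (np.int64(595), np.int64(-51), np.int64(189)), (np.int64(595), np.int64(-36), np.int64(194)), (np.int64(344), np.int64(-212), np.int64(-2)), (np.int64(562), np.int64(-31), np.int64(180)), (np.int64(556), np.int64(-20), np.int64(180)), (np.int64(362), np.int64(-139), np.int64(35))]
181 [(np.int64(390), np.int64(-238), np.int64(1)), (np.int64(594), np.int64(-53), np.int64(179)), (
[... 1532 characters left out ...]
8), np.int64(-120), np.int64(0))]
196 [(np.int64(586), np.int64(-78), np.int64(119)), (np.int64(600), np.int64(-50), np.int64(138)), (np.int64(592), np.int64(-40), np.int64(138)), (np.int64(584), np.int64(-30), np.int64(137)), (np.int64(571), np.int64(-25), np.int64(132)), (np.int64(559), np.int64(-17), np.int64(129)), (np.int64(401), np.int64(-111), np.int64(0))]
199 [(np.int64(479), np.int64(-166), np.int64(11)), (np.int64(600), np.int64(-49), np.int64(130)), (np.int64(595), np.int64(-38), np.int64(131)), (np.int64(584), np.int64(-31), np.int64(128)), (np.int64(572), np.int64(-23), np.int64(125)), (np.int64(559), np.int64(-17), np.int64(120)), (np.int64(413), np.int64(-103), np.int64(-1))]
```

View pics/v3.png

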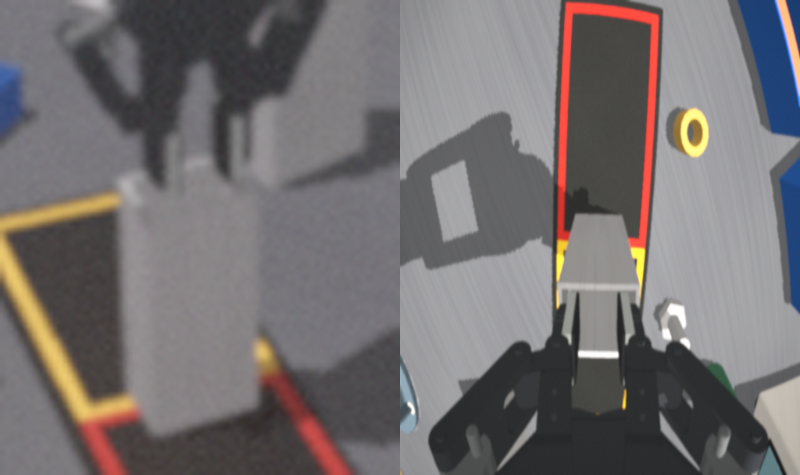

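```bash
python3 - <<'E'
from h import *
w=dict(np.load('pics/wrist2.npz',allow_pickle=True)); st=manip.sense()
A=rot(w['attitude']);o=w['origin'];print('cam',o,'axis',A[:,2].round(3))
def pj(p):
    c=A.T@(np.array(p)-o);r=np.hypot(c[0],c[1]);th=np.arctan2(r,c[2]);return (w['cx']+w['fx']*th*c[0]/r, w['cy']+w['fx']*th*c[1]/r)
T=rot(st['tool_rot']);p=st['tcp_pos']
f=np.array([-.479,-.878,0]);n=np.array([.878,-.479,0]);c=np.array([.5691,-.0481,.15])
for L in (0,.015,.025):
  for s in(-1,1):
    print('tip',L,np.round(pj(p+T[:,0]*L+s*T[:,1]*.013),0), np.round(pj(p+T[:,0]*L+s*T[:,1]*.013-f*.011),0))
for d in(-.02,.02):
  for l in(-.03,.03): print('rim',d,l,np.round(pj(c+f*d+n*l),0))
for l in(-.03,.03): print('foot',l,np.round(pj(c-[0,0,.14]-f*.02+n*l),0))
# depth around
# tilt from scene cloud
s=dict(np.load('pics/scene2.npz'));W=cloud(s).reshape(-1,3);q=W-c;d=q@f;l=q@n
m=(abs(l)<.028)&(abs(d+.02)<.03)&(W[:,2]>.03)&(W[:,2]<.145)
print(m.sum(),np.polyfit(W[m,2]-.01,d[m],1))
m=(abs(l)<.05)&(abs(d)<.05)&(W[:,2]>.13)&(W[:,2]<.18)
for zz in range(130,180,4):
  k=m&(W[:,2]*1000>=zz)&(W[:,2]*1000<zz+4); print(zz,k.sum(),(d[k]*1000).round()[:12],(l[k]*1000).round()[:12])
cv2.imwrite('pics/w2.png',cv2.resize(cv2.imread('pics/wrist2.png')[150:340,90:430],None,fx=2.3,fy=2.3,interpolation=cv2.INTER_CUBIC))
E
```

```text
cam [0.60927395 0.027978   0.30070772] axis [-0.142 -0.26  -0.955]
tip 0 [232. 243.] [232. 225.]
tip 0 [278. 243.] [279. 225.]
tip 0.015 [234. 232.] [233. 215.]
tip 0.015 [276. 232.] [277. 215.]
tip 0.025 [235. 226.] [234. 210.]
tip 0.025 [275. 226.] [276. 210.]
rim -0.02 -0.03 [202. 229.]
rim -0.02 0.03 [309. 229.]
rim 0.02 -0.03 [207. 288.]
rim 0.02 0.03 [304. 288.]
foot -0.03 [225. 173.]
foot 0.03 [285. 173.]
749 [ 0.00045854 -0.02043553]
130 59 [16. 17. 17. 15. 16. 14. 15. 13. 18. 17. 14. 13.] [-22. -25. -28. -12. -16. -18. -21. -29.  -5.  -8. -10. -15.]
134 51 [18. 15. 14. 14. 16. 16. 15. 16. 11.  6. 18. 16.] [-23. -24. -27. -30.  -8. -13. -16. -19. -28. -29.   6.  -7.]
138 53 [17. 15. 17. 15. 15. 17. 17. 15. 15. 14. 12.  0.] [-22. -16. -19. -24. -27.  -8. -11. -13. -15. -18.  -9. -29.]
142 56 [18. 16. 14. 13. 17. 15. 15. 18. 15. 17. 15. -6.] [-11. -16. -18. -23.  -8. -10. -13.  19.  18.  14.  13. -28.]
146 63 [20. 18. 17. 17. 17. 16. 13. 16. 15. 17. 19. 18.] [-18. -20. -11. -14. -16. -19. -21.  -8. -13.  17.  13.  25.]
150 23 [ 18.  14.  13.  16.  17. -12. -17. -20. -22. -23. -20. -23.] [-14. -21.  -6.  20.  28. -28. -26. -27. -29. -23.  -8.  -9.]
154 0 [] []
158 5 [ -7. -17. -23. -16. -23.] [-14. -15. -17.  17.  15.]
162 11 [ -8. -10. -14. -18. -23. -25. -25. -16. -17. -22. -23.] [-14. -15. -14. -14. -15. -19. -14.  23.  21.  12.  18.]
166 18 [ -6. -12. -17. -19. -22. -23. -20. -22. -24. -23. -26. -19.] [-15. -14. -26. -14. -18. -20. -24. -15. -17. -20. -16.  18.]
170 24 [ -3.  -8. -12. -18. -11. -18. -18. -18. -22. -24. -23.  -9.] [-16. -13. -14. -28. -15. -26. -28. -14. -15. -17. -20.  25.]
174 18 [ -6. -10. -17. -19. -19. -22. -23. -23. -23.  -8. -20. -19.] [-14. -15. -28. -14. -25. -12. -14. -17. -20.  24.  24.  21.]
178 12 [ -6. -12. -21. -22. -24.  -8. -16. -19. -21. -22. -24. -25.] [-15. -14. -24. -18. -20.  24.  25.  24.  19.  15.  13.  19.]
```

View pics/w2.png

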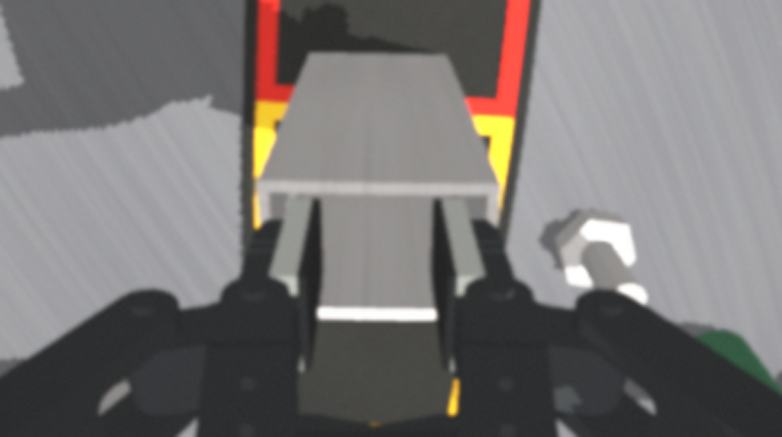

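Zooming in shows the tips hanging at z≈0.157 over the tube mouth, at (300,200) and (440,200) in the crop. That's about 30 mm higher than the stated 25 mm tip length implies. Nothing has been touched: the tube is upright with zero tilt. I'll back off, go lower and check.

```bash
python3 -m crank '[0.3,0,0,8,0, 0.3,10,19,8,0, 0.3,22,40,8,0, 0.3,28,51,5,0, 0.3,28,51,-20,0, 0.3,28,51,-36,0, 0.3,28,51,-36,0]'; cat > tips.py <<'E'
from h import *
import sys
t=sys.argv[1]
s=snap('scene','scene%s.png'%t);w=snap('wrist','wrist%s.png'%t);W=cloud(s).reshape(-1,3)
f=np.array([-.479,-.878,0]);n=np.array([.878,-.479,0]);c=np.array([.5691,-.0481,.15])
q=W-c;d=q@f;l=q@n
m=(abs(l)<.028)&(abs(d+.02)<.012)&(W[:,2]>.03)&(W[:,2]<.145)
print('face fit',m.sum(),np.polyfit(W[m,2]-.01,d[m],1))
print(manip.sense()['tcp_pos'],manip.sense()['force'])
for zz in range(60,180,6):
  k=(abs(l)<.045)&(d>-.1)&(d<-.028)&(W[:,2]*1000>=zz)&(W[:,2]*1000<zz+6)
  if k.any(): print(zz,k.sum(),np.round(1000*np.percentile(d[k],[10,90])),np.round(1000*np.percentile(l[k],[10,90])))
a=cv2.imread('pics/scene%s.png'%t)[120:270,180:300]
cv2.imwrite('pics/v%s.png'%t,np.hstack([cv2.resize(a,(400,500),interpolation=cv2.INTER_CUBIC),cv2.resize(cv2.imread('pics/wrist%s.png'%t)[120:370,130:380],(400,500))[:500]]))
E
python3 tips.py 4
```

```text
t: 4.72
tcp_pos: [0.6011, 0.0134, 0.1124]
tool_rot: [-0.607, -0.362, 0.609, -0.36]
force: [-0.4, -0.2, 0.3]
finger_gap: 0.304
face fit 494 [ 0.00289738 -0.02132555]
[0.60257632 0.01289391 0.11405748] [ 0.65385257 -0.45423188  0.43886612]
120 12 [-82. -69.] [-16.  16.]
126 25 [-82. -64.] [-19.  17.]
132 34 [-83. -66.] [-24.  24.]
138 34 [-82. -68.] [-22.  23.]
144 39 [-82. -66.] [-26.  24.]
150 35 [-83. -67.] [-21.  22.]
156 29 [-82. -67.] [-20.  23.]
162 30 [-84. -69.] [-29.  24.]
168 64 [-84. -66.] [-35.  37.]
174 85 [-84. -63.] [-39.  36.]
```

View pics/v4.png

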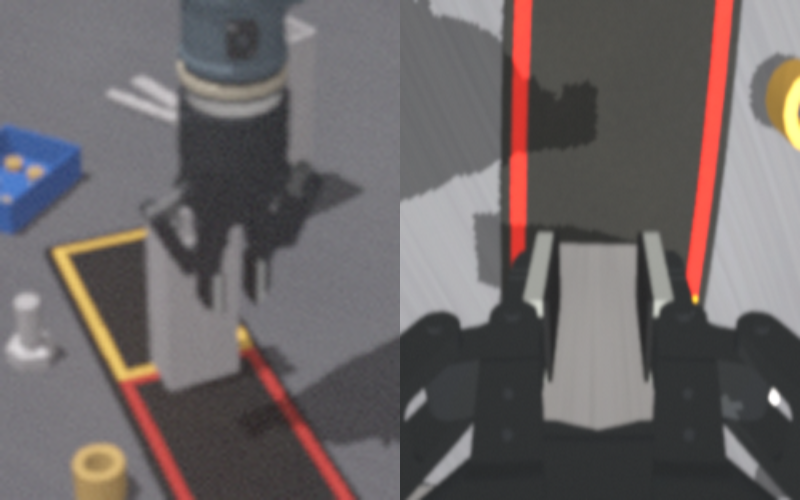

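Tips now measure z≈0.12, on the red side about 40 mm from the face. Pushing.

```bash
python3 -m crank '[0.3,-7,-13,0,0, 0.3,-14,-26,0,0, 0.3,-17,-31,0,0, 0.3,-19,-35,0,0, 0.3,-22,-40,0,0, 0.3,-24,-44,0,0, 0.3,-26,-48,0,0, 0.3,-29,-53,0,0]'; python3 tips.py 5
```

```text
t: 5.82
tcp_pos: [0.5733, -0.0402, 0.114]
tool_rot: [-0.608, -0.361, 0.608, -0.361]
force: [-0.6, 0.5, 0.3]
finger_gap: 0.3
face fit 432 [-0.02107443 -0.01281256]
[ 0.5728763  -0.04055043  0.11384636] [ 0.4135777   0.1740301  -0.10053235]
```

View pics/v5.png

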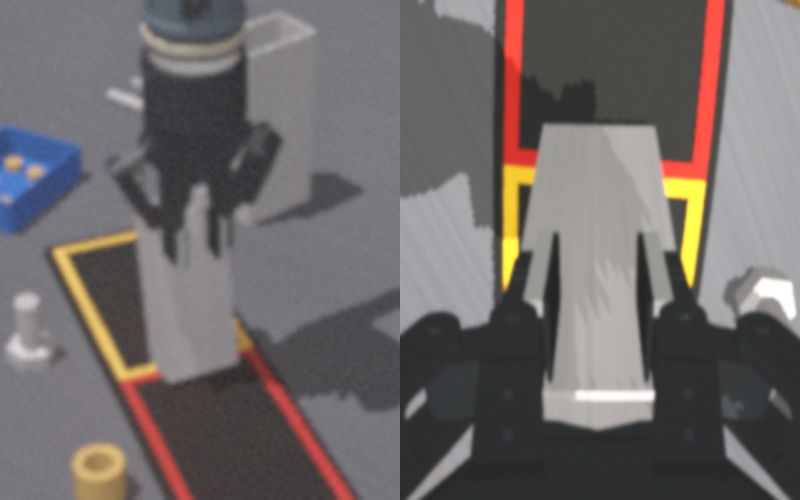

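The tube is tilting about its yellow-side foot edge without sliding. Continuing.

```bash
python3 -m crank '[0.3,-2,-4,0,0, 0.3,-4,-8,0,0, 0.3,-7,-12,0,0, 0.3,-9,-16,0,0, 0.3,-11,-20,0,0, 0.3,-11,-20,0,0]'; python3 tips.py 6
```

```text
t: 6.68
tcp_pos: [0.5623, -0.0604, 0.114]
tool_rot: [-0.608, -0.361, 0.608, -0.361]
force: [-0.6, 0.3, -0.4]
finger_gap: 0.298Traceback (most recent call last):
  File "tips.py", line 8, in <module>
    print('face fit',m.sum(),np.polyfit(W[m,2]-.01,d[m],1))
                             ~~~~~~~~~~^^^^^^^^^^^^^^^^^^^
    raise TypeError("expected non-empty vector for x")
TypeError: expected non-empty vector for x
```

```bash
python3 -m crank '[0.3,0,0,50,0, 0.3,0,0,100,0, 0,0,0,130,0, 0,-6,50,130,0, 0,-12,100,130,0, 0,-18,150,130,0, 0,-24,200,130,0, 0,-30,250,130,0, 0,-36,300,130,0, 0,-36,300,130,0]' ; python3 - <<'E'
from h import *
a=snap('scene','scene7.png');b=snap('top','top7.png')
x=cv2.resize(b['img'][100:240,100:340],(600,350))
y=cv2.resize(a['img'][140:300,150:450],(600,320)) 
cv2.imwrite('pics/v7.png',np.vstack([x[:280],y])[:,:,::-1])
E
```

```text
t: 8.02
tcp_pos: [0.5253, 0.2433, 0.2439]
tool_rot: [0.607, 0.363, -0.607, 0.362]
force: [-0.2, -0.9, -0.7]
finger_gap: -0.002
```

View pics/v7.png

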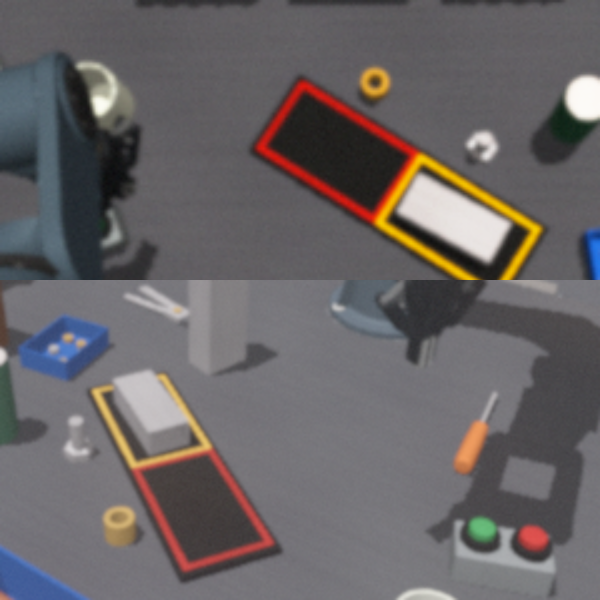

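The tube lies flat inside the yellow outline (top crop, about (453,215)). Next I'll measure the button from both cameras, and the shut fingertips.

```bash
python3 - <<'E'
from h import *
for nm in ('top0','scene7','scene0'):
    s=dict(np.load('pics/%s.npz'%nm));W=cloud(s);hsv=cv2.cvtColor(s['img'],cv2.COLOR_RGB2HSV);h=hsv[...,0]
    near=(abs(W[...,0]-.505)<.08)&(abs(W[...,1]-.37)<.08)&(W[...,2]>.045)
    for n,c in (('g',(h>45)&(h<85)),('r',(h<8)|(h>172))):
        m=near&c&(hsv[...,1]>120);P=W[m]*1000;T=P[P[:,2]>np.percentile(P[:,2],90)-8]
        print(nm,n,m.sum(),'mean top',np.median(T,0).round(1),'z',np.percentile(P[:,2],[5,50,95]).round(1),'rect',[np.round(x,1) for x in cv2.minAreaRect(T[:,:2].astype(np.float32))[:2]])
st=manip.sense();p=st['tcp_pos'];print('tcp',p)
s=dict(np.load('pics/scene7.npz'));W=cloud(s).reshape(-1,3);q=W-p
for zz in range(-40,40,5):
    k=(np.hypot(q[:,0],q[:,1])<.05)&(q[:,2]*1000>=zz)&(q[:,2]*1000<zz+5)
    if k.any(): print(zz,k.sum(),(1000*np.median(q[k],0)).round())
E
```

```text
top0 g 85 mean top [513.7 346.6  67.6] z [56.5 66.7 70.5] rect [array([513.9, 346.9]), array([27.6, 26.9])]
top0 r 103 mean top [491.4 397.9  67.2] z [56.2 65.2 70.6] rect [array([492. , 398.1]), array([28.6, 27.3])]Traceback (most recent call last):
  File "<stdin>", line 6, in <module>
    return _quantile_unchecked(
        a, q, axis, out, overwrite_input, method, keepdims, weights)
    return _ureduce(a,
                    func=_quantile_ureduce_func,
    ...<5 lines>...
                    overwrite_input=overwrite_input,
                    method=method)
    r = func(a, **kwargs)
    result = _quantile(arr,
                       quantiles=q,
    ...<2 lines>...
                       out=out,
                       weights=wgt)
    slices_having_nans = np.isnan(arr[-1, ...])
                                  ~~~^^^^^^^^^
IndexError: index -1 is out of bounds for axis 0 with size 0
```

```bash
python3 - <<'E'
from h import *
for nm in ('scene7','scene0'):
    s=dict(np.load('pics/%s.npz'%nm));W=cloud(s)
    for u,v in ((391,265),(391,263),(417,269),(400,285)): print(nm,u,v,(W[v,u]*1000).round(1),s['img'][v,u])
st=manip.sense();p=st['tcp_pos'];print('tcp',p)
s=dict(np.load('pics/scene7.npz'));W=cloud(s).reshape(-1,3);q=W-p
for zz in range(-40,60,5):
    k=(np.hypot(q[:,0],q[:,1])<.05)&(q[:,2]*1000>=zz)&(q[:,2]*1000<zz+5)
    if k.any(): print(zz,k.sum(),(1000*np.median(q[k],0)).round())
E
```

```text
scene7 391 265 [521.2 351.1  68.1] [105 189 123]
scene7 391 263 [512.4 348.4  65.8] [106 188 124]
scene7 417 269 [497.9 403.1  66.8] [223  84  80]
scene7 400 285 [533.1 383.1  33.7] [126 129 130]
scene0 391 265 [519.5 350.8  66.6] [102 185 122]
scene0 391 263 [512.4 348.4  65.8] [103 185 121]
scene0 417 269 [495.8 402.9  64.9] [220  81  78]
scene0 400 285 [532.9 383.1  33.5] [125 127 128]
tcp [0.52601163 0.24023924 0.24385248]
5 1 [ 2. -1. 10.]
10 13 [ 6. 10. 12.]
15 19 [ 7. 11. 18.]
20 32 [ 8.  7. 22.]
25 28 [ 9.  7. 28.]
30 27 [10.  8. 32.]
35 38 [ 8.  7. 38.]
40 24 [ 9. 10. 43.]
45 15 [ 9. 12. 47.]
50 26 [11. 12. 52.]
55 51 [ 8. 13. 58.]
```

```bash
python3 -m crank '[0,-7,50,0,0, 0,-14,103,0,0, 0,-14,103,-50,0, 0,-14,103,-100,0, 0,-14,103,-150,0, 0,-14,103,-160,0, 0,-14,103,-160,0]'; python3 - <<'E'
from h import *
a=snap('scene','scene8.png');b=snap('wrist','wrist8.png')
W=cloud(a);p=np.median([manip.sense()['tcp_pos']],0);print(p,manip.sense()['force'])
q=(W-p).reshape(-1,3)
for zz in range(-40,40,5):
    k=(np.hypot(q[:,0],q[:,1])<.035)&(q[:,2]*1000>=zz)&(q[:,2]*1000<zz+5)
    if k.any(): print(zz,k.sum(),(1000*np.median(q[k],0)).round())
cv2.imwrite('pics/v8.png',np.hstack([cv2.resize(a['img'][180:320,330:450],(390,455)),cv2.resize(b['img'][140:340,150:350],(400,455))])[:,:,::-1])
E
```

```text
t: 9.0
tcp_pos: [0.5132, 0.3421, 0.0843]
tool_rot: [-0.608, -0.361, 0.608, -0.361]
force: [0.8, 0.7, 0.2]
finger_gap: 0.004
[0.51434255 0.34316918 0.08615322] [-0.04671195 -0.0671436   0.569489  ]
-40 62 [ 16.   5. -39.]
-35 52 [ 13.  12. -31.]
-30 93 [ 11.  10. -28.]
-25 40 [  9.   7. -21.]
-20 72 [  1.   7. -19.]
5 5 [6. 4. 9.]
10 6 [ 4. 10. 13.]
15 20 [ 8.  6. 18.]
20 24 [ 9.  1. 22.]
25 22 [ 8.  3. 28.]
30 21 [ 8.  2. 32.]
35 22 [ 9.  5. 38.]
```

View pics/v8.png

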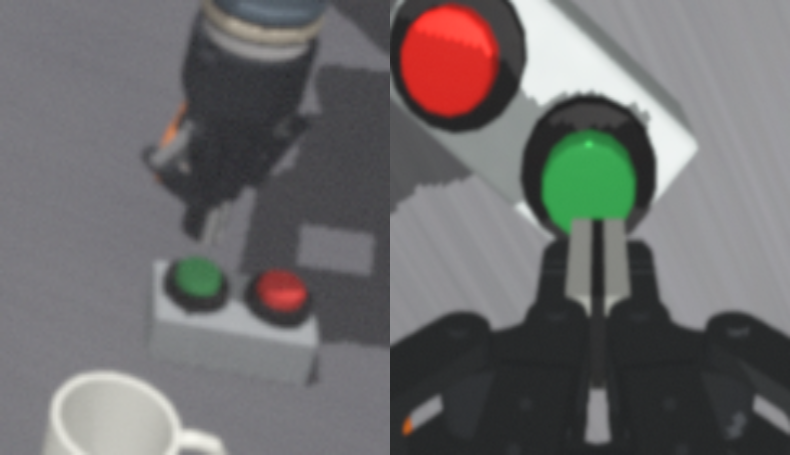

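Tips are about 25 mm above the green button and centred across it; red is well clear. Descending in steps, with force reads.

```bash
python3 -m crank '[0,0,3,-10,0, 0,0,3,-18,0, 0,0,3,-23,0, 0,0,3,-25,0, 0,0,3,-27,0, 0,0,3,-29,0, 0,0,3,-29,0]'
```

```text
t: 9.98
tcp_pos: [0.5123, 0.346, 0.0552]
tool_rot: [-0.608, -0.361, 0.608, -0.361]
force: [-1.6, -0.0, 2.4]
finger_gap: -0.003
```

Contact at 2.4 N, so the button is partly down. Going on in small steps.

```bash
python3 -m crank '[0,0,0,-2,0, 0,0,0,-2,0]'; python3 -m crank '[0,0,0,-1,0, 0,0,0,-2,0, 0,0,0,-2,0]'
```

```text
t: 10.22
tcp_pos: [0.5122, 0.346, 0.0531]
tool_rot: [-0.608, -0.361, 0.608, -0.361]
force: [-1.6, -0.5, 4.5]
finger_gap: 0.001
t: 10.6
tcp_pos: [0.5123, 0.346, 0.0518]
tool_rot: [-0.608, -0.361, 0.608, -0.361]
force: [-3.7, -1.4, 8.2]
finger_gap: 0.002
```

```bash
python3 -m crank '[0,0,0,-2,0, 0,0,0,-2,0]'; python3 -m crank '[0,0,0,-2,0, 0,0,0,-2,0, 0,0,0,-2,0]'
```

```text
t: 10.85
tcp_pos: [0.5123, 0.346, 0.0515]
tool_rot: [0.608, 0.361, -0.608, 0.361]
force: [-5.3, -1.8, 18.3]
finger_gap: -0.0
t: 11.22
tcp_pos: [0.5124, 0.346, 0.0514]
tool_rot: [0.608, 0.361, -0.608, 0.361]
force: [-6.9, -4.1, 27.7]
finger_gap: 0.001
```

The button is bottomed: force rises to 28 N with no more travel. Releasing, moving clear and checking everything.

```bash
python3 -m crank '[0,0,0,15,0, 0,0,0,60,0, 0,0,0,120,0, 0,0,0,180,0, 0,0,0,230,0, 0,-30,-50,230,0, 0,-50,-100,230,0, 0,-50,-100,230,0, 0,-50,-100,230,0]'; python3 - <<'E'
from h import *
a=snap('scene','scene9.png');b=snap('top','top9.png')
W=cloud(b);X,Y,Z=np.moveaxis(W,-1,0)
# lying tube
pc=np.array([570.2,-54.3])/1000;f=np.array([-.539,-.843]);n=np.array([.843,-.539])
q=W[...,:2]-pc;d=q@f;l=q@n
m=(d>-.05)&(d<.25)&(abs(l)<.07)&(Z>.035)&(Z<.1);P=W[m]
r=cv2.minAreaRect((P[:,:2]*1000).astype(np.float32));print(r,'z',np.percentile(P[:,2],[5,50,95]))
for c in cv2.boxPoints(r)/1000-pc: print('corner along %.1f lat %.1f'%(c@f*1000,c@n*1000))
print('zone along 0..196 (centre 98), lat +-58')
for nm in('scene0','scene9'):
    s=dict(np.load('pics/%s.npz'%nm));W=cloud(s)
    for u,v in ((391,264),(417,269)): print(nm,np.nanmedian(W[v-2:v+3,u-2:u+3].reshape(-1,3),0).round(4))
print(manip.sense()['force'])
cv2.imwrite('pics/v9.png',np.vstack([cv2.resize(b['img'][50:290,20:460],(550,300)),cv2.resize(a['img'][110:370,20:500],(550,298))])[:,:,::-1])
E
```

```text
t: 12.35
tcp_pos: [0.4634, 0.2462, 0.2771]
tool_rot: [0.609, 0.361, -0.607, 0.361]
force: [0.1, 0.7, 0.5]
finger_gap: -0.002
((523.0642700195312, -129.31729125976562), (139.98585510253906, 60.84706497192383), 60.5623664855957) z [0.04656336 0.0508126  0.05483087]
corner along 160.2 lat -25.8
corner along 156.9 lat 35.0
corner along 17.0 lat 27.2
corner along 20.4 lat -33.6
zone along 0..196 (centre 98), lat +-58
scene0 [0.5179 0.3498 0.0676]
scene0 [0.4983 0.4031 0.0677]
scene9 [0.5172 0.3499 0.0673]
scene9 [0.4989 0.4031 0.0678]
[-0.3680648  -0.00181176 -0.50346689]
```

View pics/v9.png

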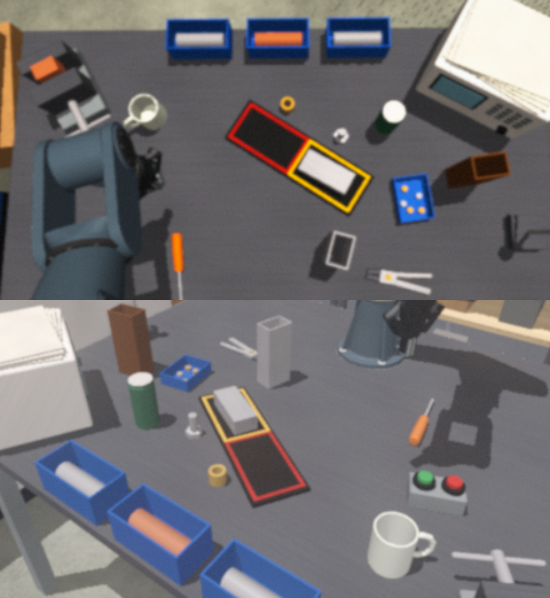

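The tube is flat inside the yellow outline, the button is back up, the bystanders look unmoved and the robot is clear.

```bash
python3 -c "
from station import workorder
print(workorder.sign_off())"
```

```text
the job is handed in; nothing more can be done
None
```

I toppled the smaller steel tube into the yellow zone with the fingertips, then pressed the green button fully down and let it go. I handed the job in at about 12.5 s of the 42 s allowed.

**Tube:** It lies on its broad face, top at 51 mm, where 10 mm of pad plus 40 mm of tube should give 50 mm. Along the pad it spans 17–160 mm of the 0–196 mm zone. Across the pad it reaches at most 35 mm from the pad's centreline, against a limit of 58 mm.

**Button:** It bottomed out with the force rising to about 28 N and no further travel. Afterwards its measured height was back where it started. The red button's height did not change and nothing touched it.

**Rest of the bench:** In the last pictures the other objects look to be where they were, judged by eye rather than measured. The robot is touching nothing.

**What disagreed:** The fingertips measured about 6–10 mm behind the reported TCP, not 25 mm ahead as stated. Because of that, my first push passed just over the tube's mouth without touching it. I backed off, went 36 mm lower and pushed again, and the tube tipped without sliding.

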